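# Clip the storage box shut and vent it

### The arm

A 6-joint arm with a two-finger parallel gripper is mounted at the origin on a cart in front of the work surface, level with it; the furniture and walls round the work are solid. World frame = base frame: x ahead of the robot, y to its left, z up, the work surface at z = 0. Lengths are in m, angles in rad, forces in N, time in s.
With the tool pointing down it reaches from about 0.35 to 0.85 m from the base axis. Payload 8.1 kg.
Tool frame: the origin (TCP) lies between the finger pads; the fingertips stand 11 mm ahead of it and the grasp point (between the pads) lies 8 mm behind it (robot.tips_ahead is the distance from the TCP to the fingertips, in m); z points along the fingers, y is the line along which they close (so a half turn about z gives the same grasp; the last joint's range is limited). The gripper opens to 93 mm and grips with 3 to 60 N. Pads are 15 mm wide; open, the fingers measure 128 mm over their backs; the gripper's body (75 mm by 188 mm) begins 65 mm behind the grasp point.
Start: joints at [1.018, 0.13, 1.488, -0, 1.523, -0.085], TCP at [0.271, 0.536, 0.23] pointing down, gripper open.
Joint ranges: [-2.96, 2.96], [-0.89, 2.26], [0.02, 2.5], [-1.34, 4.48], [0, 2.73], [-2.66, 2.66]. Speed limits (rad/s): [2.39, 2.39, 2.79, 3.14, 3.14, 3.14].

### API

Orientations are given as a rotation vector (axis times angle).
In Python, from plant import robot gives the robot as it stands. The module is installed in compiled form; this text tells all that it offers.
- The arm moves only by the tool move_arm, never from a script. Its argument "deltas" is one flat list of numbers, 7 for each row, row after row: the shift along the tool's x, y, z in m, then the turn, a rotation vector about the tool's x, y, z in rad, then the opening, from 0 (shut) to 1 (fully open). A call has 1 to 12 rows; each row is the pose to reach, as a shift and turn from the pose commanded when the call began, along the tool's axes at that moment; what a row does not reach only later rows make up. A row lasts 1/8 s, in which the tool goes at most 62.5 mm and 10.7 degrees, less where a joint would pass 70% of its speed; a pose out of reach is approached as far as the arm can. A call with a gripper value outside its range is refused whole. The fingers move at their own pace and stop on an object; "squeeze" is the grip in N (left out, the last holds). Time passes only in rows, so rows that repeat a pose let the fingers close. It gives the time, the measured TCP pose, the force, the opening and the grip force at its end, in the units of the state.
- robot.read_state(): the state, without advancing time (a new reading comes with each control period).
- robot.read_camera(name): name is "side" or "top"; returns (picture, depth): 420x560x3 uint8, red, green, blue; 420x560 float32, m along the optical axis (not along the pixel's ray), 0 where there is no reading.
- robot.camera_model(name): a dict with "K" (3x3 intrinsics, pixels), "k1" (the pictures are not rectified: a ray, as slopes to the right and down, at radius r is drawn at 1 + k1 r^2 times it, then the intrinsics apply), "R" (3x3) and "t" (3): a world point X has camera coordinates R X + t. Camera axes: x right, y down, z forward; pixel columns grow to the right and rows downward; lengths in m; the calibration is good to about 2 mm. A picture is of the moment at which its call begins. camera_model takes no time and is no camera call.
- robot.close_job(): hands the job in; it is judged then, once.
Trained networks look in the newest picture that a camera, given by its name, has taken for a name from the list of things; names that differ only in an ending like _2 or _b are one class to them, and where a whole thing is asked for, a point or a joint stands for the part that bears it (a point fixed in the world has none). Each returns a list of dicts, best first, with "confidence" (0 to 1); they miss things now and then, are a little off and sometimes report something else, mostly with a low value. They report only what shows in the picture. A call takes as long as a camera call.
- robot.recognise(camera, label): "uv" ([column, row] in pixels, amid what is visible of it).
The state is a dict: "t": time; "q": joint angles; "dq": joint speeds; "joint_torque": joint torques, N m; "tool_pos": TCP position; "orientation": TCP orientation; "force": force on the tool from outside, world axes, zero at the start; "wrist_torque": the same for the moment, N m; "opening": finger opening in m; "gripper_force": force on a finger pad.
Only numpy, scipy, OpenCV 4.12 (cv2) and the standard library are available. Lean on these libraries where they do the work, as an engineer would, in place of code of your own. Each camera call takes 0.05 s, during which the arm holds its last target. There are 200 camera calls.

### The job

Shut the storage box airtight: snap its four lid clips down over the rim one at a time in opposite-corner order, that is any clip first, next the one diagonally across from it, then the other two. When all four are down, press the round vent plunger in the middle of the lid until it bottoms, and let it come up again. Keep the box standing about where it is and leave the things around it alone.

Things in the scene. Friction and masses are not known exactly. Their poses are not given: they have to be found in the camera images.
- storage_box: closed grey plastic box 140 x 190 mm, white lid already on, loose on the worktop, about 2.2 kg. Origin: centre of its underside; x across the short side, away from the robot at yaw 0 (yaw within 45 degrees of that); y along the long side, to the left; z up. Two clips on each long side (at +x far, -x near), one by each corner
- lid_centre (a point): centre of the lid's upper side, 98 mm above the box's underside; the rim round the lid measures 150 x 200 mm and its top is 106 mm above the underside
- clip_near_right (a joint): angle of the near right lid clip (rad): 0 = snapped down over the rim, 1.3 = open at its stop. Hinge line along the box's y, at box x = -80, y = -65, z = 82 mm. Over-centre spring: let go above about 0.45 rad it springs open, below that it snaps shut by itself. Open at the start: push the tongue inward from outside (3 to 4 N), then down
- clip_near_right_pad (a point): point on the upper side of the near right clip's tongue, mid-width. The clip is a grey L-shaped flap 50 mm wide: riser outside the rim, then tongue. Shut, the tongue's top is 31 mm above the hinge line, reaches 45 mm inward of it, and this point is 30 mm inward; open, the tongue stands up, its tip 52 mm above and 18 mm outward of the hinge line, its upper side facing outward
- clip_near_left (a joint): angle of the near left lid clip (rad): 0 = snapped down over the rim, 1.3 = open at its stop. Hinge line along the box's y, at box x = -80, y = 65, z = 82 mm. Over-centre spring: let go above about 0.45 rad it springs open, below that it snaps shut by itself. Open at the start: push the tongue inward from outside (3 to 4 N), then down
- clip_near_left_pad (a point): point on the upper side of the near left clip's tongue, mid-width. The clip is a grey L-shaped flap 50 mm wide: riser outside the rim, then tongue. Shut, the tongue's top is 31 mm above the hinge line, reaches 45 mm inward of it, and this point is 30 mm inward; open, the tongue stands up, its tip 52 mm above and 18 mm outward of the hinge line, its upper side facing outward
- clip_far_right (a joint): angle of the far right lid clip (rad): 0 = snapped down over the rim, 1.3 = open at its stop. Hinge line along the box's y, at box x = 80, y = -65, z = 82 mm. Over-centre spring: let go above about 0.45 rad it springs open, below that it snaps shut by itself. Open at the start: push the tongue inward from outside (3 to 4 N), then down
- clip_far_right_pad (a point): point on the upper side of the far right clip's tongue, mid-width. The clip is a grey L-shaped flap 50 mm wide: riser outside the rim, then tongue. Shut, the tongue's top is 31 mm above the hinge line, reaches 45 mm inward of it, and this point is 30 mm inward; open, the tongue stands up, its tip 52 mm above and 18 mm outward of the hinge line, its upper side facing outward
- clip_far_left (a joint): angle of the far left lid clip (rad): 0 = snapped down over the rim, 1.3 = open at its stop. Hinge line along the box's y, at box x = 80, y = 65, z = 82 mm. Over-centre spring: let go above about 0.45 rad it springs open, below that it snaps shut by itself. Open at the start: push the tongue inward from outside (3 to 4 N), then down
- clip_far_left_pad (a point): point on the upper side of the far left clip's tongue, mid-width. The clip is a grey L-shaped flap 50 mm wide: riser outside the rim, then tongue. Shut, the tongue's top is 31 mm above the hinge line, reaches 45 mm inward of it, and this point is 30 mm inward; open, the tongue stands up, its tip 52 mm above and 18 mm outward of the hinge line, its upper side facing outward
- vent_plunger (a joint): stroke of the vent plunger (m): 0 = up, 0.010 = bottomed on its stop. Sprung: about 2 N to start, 7 N at the bottom; rises by itself when let go
- plunger_top (a point): centre of the flat top of the white round vent plunger, 40 mm in diameter, in the middle of the lid; up, its top is 118 mm above the worktop (20 mm above the lid); moves with the plunger, which travels straight down 10 mm
- soap_dish: bystander: soap on an oval dish, 88 x 123 x 34 mm; origin at the centre of its underside
- brush: bystander: wooden scrubbing brush, 61 x 154 x 46 mm; origin at the centre of its underside
- mug: bystander: spotted mug, 92 x 127 x 93 mm; origin at the centre of its underside
- spray_bottle: bystander: spray bottle, 272 mm tall; origin at the centre of its underside
- tape: bystander: roll of tape lying flat, 96 mm across, 25 mm high; origin at the centre of its underside

How it is judged:
By the outcome, as a careful person would: the job done as asked, in the order asked, and still so for the second after the job is handed in, with the robot touching nothing.
It also fails if it takes over 54 s, if anything falls off the work surface, if the arm or the gripper's body presses on something with over 40 N, if the wrist force passes 120 N, or if a joint passes its speed limit or range.

## Working session

There is one attempt and no reset: what is moved stays moved. The work goes in short steps, Python scripts to look and compute and a tool call to move; the robot and the scene stay as the last step left them, time stands still between calls to the robot, and variables do not carry over. Pictures are saved under pics/ and viewed, at most 10 in all, crops included, and the job is handed in when it is done.

Besides the shell and the picture viewer there is one more tool, called as name(argument=value, ...), one argument or row to a line, values as JSON. move_arm: Moves the arm, as the interface text tells. Its arguments: {"type":"object","properties":{"deltas":{"type":"array","items":{"type":"number"}},"squeeze":{"type":"number"}},"required":["deltas"]}

```bash
mkdir -p pics; cat > h.py <<'E'
import numpy as np, cv2
from plant import robot
def ray(cam,uv):
    m=robot.camera_model(cam);K=np.array(m["K"]);k=m["k1"]
    d=np.array([(uv[0]-K[0,2])/K[0,0],(uv[1]-K[1,2])/K[1,1]]);s=d.copy()
    for _ in range(20): s=d/(1+k*(s@s))
    return s
def pt(cam,uv,z):
    m=robot.camera_model(cam);s=ray(cam,uv);R=np.array(m["R"]);t=np.array(m["t"])
    return R.T@(np.array([s[0],s[1],1])*z-t)
def atz(cam,uv,h):
    a=pt(cam,uv,0);b=pt(cam,uv,1);return a+(b-a)*(h-a[2])/(b-a)[2]
def cloud(cam,depth):
    m=robot.camera_model(cam);K=np.array(m["K"]);k=m["k1"]
    v,u=np.mgrid[0:depth.shape[0],0:depth.shape[1]]
    d=np.stack([(u-K[0,2])/K[0,0],(v-K[1,2])/K[1,1]],-1);s=d.copy()
    for _ in range(20): s=d/(1+k*(s**2).sum(-1,keepdims=True))
    P=np.concatenate([s,np.ones(s.shape[:2]+(1,))],-1)*depth[...,None]
    return (P-np.array(m["t"]))@np.array(m["R"])
E
python3 - <<'E'
from h import *
for c in("top","side"):
    im,d=robot.read_camera(c); cv2.imwrite(f"pics/{c}0.png",im[...,::-1]); np.save(c+"d.npy",d)
    P=cloud(c,d); np.save(c+"P.npy",P)
    for l in ["storage_box","plunger_top","lid_centre","clip_near_right_pad","clip_near_left_pad","clip_far_right_pad","clip_far_left_pad","mug","spray_bottle","soap_dish","brush","tape"]:
        for r in robot.recognise(c,l)[:2]:
            u=r["uv"]; print(c,l,np.round(u),round(r["confidence"],2),P[int(u[1]),int(u[0])].round(3))
s=robot.read_state();print(s)
E
```

```text
top storage_box [273. 223.] 0.71 [0.553 0.071 0.12 ]
top plunger_top [274. 219.] 0.76 [0.562 0.067 0.118]
top lid_centre [274. 224.] 0.81 [0.548 0.069 0.117]
top clip_near_right_pad [301. 254.] 0.72 [ 0.471 -0.004  0.121]
top clip_near_left_pad [252. 258.] 0.52 [0.458 0.118 0.127]
top clip_far_right_pad [293. 186.] 0.8 [0.669 0.019 0.086]
top clip_far_left_pad [244. 188.] 0.68 [0.651 0.15  0.108]
top mug [196. 182.] 0.22 [ 0.706  0.301 -0.003]
top spray_bottle [329. 159.] 0.58 [ 0.769 -0.083  0.049]
top soap_dish [194. 181.] 0.66 [0.7   0.304 0.011]
top brush [169. 275.] 0.79 [0.42  0.341 0.05 ]
top brush [275. 220.] 0.37 [0.562 0.064 0.119]
top tape [375. 303.] 0.91 [ 0.368 -0.214  0.001]
side storage_box [281. 218.] 0.62 [0.552 0.055 0.106]
side plunger_top [280. 208.] 0.65 [0.562 0.072 0.12 ]
side lid_centre [280. 218.] 0.85 [0.552 0.055 0.111]
side clip_near_right_pad [267. 254.] 0.57 [ 0.468 -0.006  0.114]
side clip_near_left_pad [232. 223.] 0.79 [0.453 0.113 0.108]
side clip_far_right_pad [328. 208.] 0.8 [0.672 0.018 0.086]
side clip_far_left_pad [328. 207.] 0.74 [0.663 0.01  0
[... 388 characters left out ...]
0.92 [ 0.39  -0.204  0.   ]
{'t': 1.3, 'q': array([ 1.01759648e+00,  1.30377529e-01,  1.48819325e+00,  2.10437966e-05,
        1.52303495e+00, -8.53848209e-02]), 'dq': array([ 0.00160902,  0.0009522 ,  0.00111952, -0.00150024,  0.00079412,
        0.00152352]), 'joint_torque': array([ 1.60625706e-03, -5.59771478e+01, -4.92044878e+01,  7.68217421e-02,
        2.30944587e-02, -3.48831065e-05]), 'tool_pos': array([0.27052591, 0.53554881, 0.22965236]), 'orientation': array([-7.28155520e-01, -3.05601747e+00,  9.13412773e-06]), 'force': array([-0.70281993, -0.85646305,  0.49778916]), 'wrist_torque': array([-0.01114263, -0.00292001,  0.01194998]), 'gripper_force': 0.0, 'opening': 0.093124513288018}
```

```bash
python3 - <<'E'
from h import *
for c in("top","side"):
    P=np.load(c+"P.npy")
    near=(abs(P[...,0]-.56)<.17)&(abs(P[...,1]-.07)<.17)
    m=near&(P[...,2]>.09)&(P[...,2]<.14)
    q=P[m][:,:2].astype(np.float32)
    r=cv2.minAreaRect(q*1000); print(c,r,m.sum())
    m=near&(P[...,2]>.112)&(np.hypot(P[...,0]-.56,P[...,1]-.068)<.03); print(np.median(P[m],0), (P[m].min(0)+P[m].max(0))/2)
    # box-aligned fit of the rim (z .101-.110)
    m=near&(P[...,2]>.095)&(P[...,2]<.110)
    print(cv2.minAreaRect(P[m][:,:2].astype(np.float32)*1000))
a=cv2.imread("pics/top0.png")[100:340,130:420];b=cv2.imread("pics/side0.png")[110:370,140:460]
f=lambda x:cv2.resize(x,(400,340))
cv2.imwrite("pics/c1.png",cv2.resize(a,None,fx=2.4,fy=2.4,interpolation=2)); cv2.imwrite("pics/c2.png",cv2.resize(b,None,fx=2.3,fy=2.3,interpolation=2))
E
```

```text
top ((559.8006591796875, 66.01557922363281), (213.75257873535156, 200.50814819335938), 6.400422096252441) 4887
[0.56323115 0.06649738 0.11849096] [0.56212393 0.06299256 0.11868088]
((559.9471435546875, 66.06461334228516), (213.3730010986328, 200.53993225097656), 6.455988883972168)
side ((560.5968017578125, 68.28358459472656), (219.3289794921875, 200.58726501464844), 6.501445770263672) 5382
[0.56106113 0.06693257 0.11958281] [0.56219547 0.06730001 0.11863556]
((561.3004760742188, 68.19735717773438), (217.5130615234375, 200.5647735595703), 6.695802211761475)
```

View pics/c1.png

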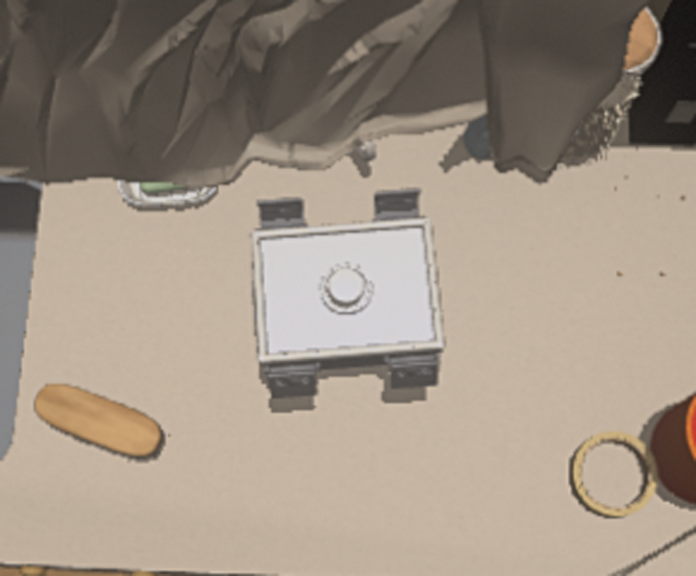

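View pics/c2.png

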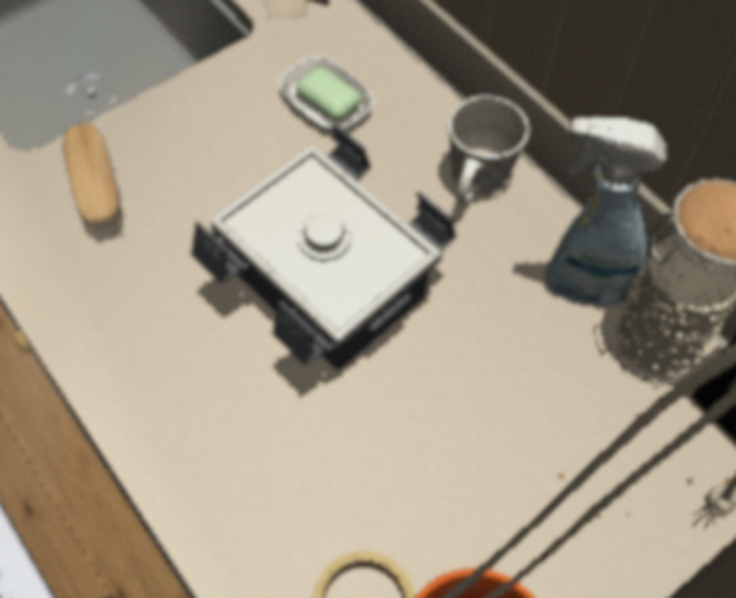

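The top view shows the box in the middle with its four clips open and standing up. They are at about (281,212), (397,203), (292,380) and (413,370) in the crop. The side view shows the mug and the spray bottle behind the far clips, with room to work. The box is at about (0.561, 0.067) with a yaw of +0.114 rad. The plunger height reads 0.118, as it should.

I'll start with near left and approach from outside.

move_arm(
  deltas=[-0.326,-0.304,0,0,0,-0.582,0,-0.326,-0.304,0,0,0,-0.582,0,-0.326,-0.304,0,0,0,-0.582,0,-0.326,-0.304,0,0,0,-0.582,0,-0.326,-0.304,0,0,0,-0.582,0,-0.326,-0.304,0,0,0,-0.582,0,-0.326,-0.304,0,0,0,-0.582,0,-0.326,-0.304,0.092,0,0,-0.582,0,-0.326,-0.304,0.092,0,0,-0.582,0,-0.326,-0.304,0.092,0,0,-0.582,0,-0.326,-0.304,0.092,0,0,-0.582,0,-0.326,-0.304,0.092,0,0,-0.582,0],
)

```text
t: 2.8
tool_pos: [0.4257, 0.1179, 0.1398]
orientation: [-0.18, 3.133, 0.001]
force: [0.2, 0.4, -0.7]
opening: 0.0003
gripper_force: 0.0
```

move_arm(
  deltas=[-0.012,0,0.001,0,0,0,0,-0.02,0,0.001,0,0,0,0,-0.027,0,0.001,0,0,0,0,-0.034,0,0.001,0,0,0,0,-0.041,0,0.001,0,0,0,0,-0.048,0,0.001,0,0,0,0,-0.053,0,0.003,0,0,0,0,-0.058,0,0.006,0,0,0,0,-0.063,0,0.01,0,0,0,0,-0.066,0,0.013,0,0,0,0,-0.066,0,0.013,0,0,0,0],
)

```text
t: 4.18
tool_pos: [0.49, 0.1247, 0.1243]
orientation: [0.179, -3.136, 0.0]
force: [0.2, -0.4, 1.1]
opening: 0.0002
gripper_force: 0.8
```

move_arm(
  deltas=[0,0,0.003,0,0,0,0,0,0,0.003,0,0,0,0,0,0,-0.06,0,0,0,0,0,0,-0.085,0,0,0,0],
)

```text
t: 4.68
tool_pos: [0.4911, 0.1249, 0.2127]
orientation: [-0.179, 3.133, 0.001]
force: [0.8, -0.5, -1.0]
opening: 0.0005
gripper_force: 0.0
```

```bash
cat > look.py <<'E'
from h import *
import sys
n=sys.argv[1]
im,d=robot.read_camera("side"); P=cloud("side",d)
cv2.imwrite(f"pics/s{n}.png",cv2.resize(im[110:370,140:460],None,fx=2.3,fy=2.3,interpolation=2))
near=(abs(P[...,0]-.56)<.17)&(abs(P[...,1]-.07)<.17)
for lo,hi in((.095,.110),(.1,.109)):
  # lid rim: bright pixels
  m=near&(P[...,2]>lo)&(P[...,2]<hi)&(im.min(-1)>150)
  print(m.sum(),cv2.minAreaRect(P[m][:,:2].astype(np.float32)*1000))
for r in robot.recognise("side","plunger_top")[:1]: print(atz("side",r["uv"],.118))
s=robot.read_state();print(s["t"],s["tool_pos"],s["force"])
E
python3 look.py 1
```

```text
3153 ((563.214111328125, 68.29669189453125), (150.25001525878906, 199.1176300048828), 6.54220724105835)
1857 ((563.214111328125, 68.29669189453125), (150.25001525878906, 199.1176300048828), 6.54220724105835)
[0.56304607 0.0665219  0.118     ]
4.775 [0.49192004 0.12505363 0.21319333] [ 0.77103634  0.39606793 -0.60669652]
```

View pics/s1.png

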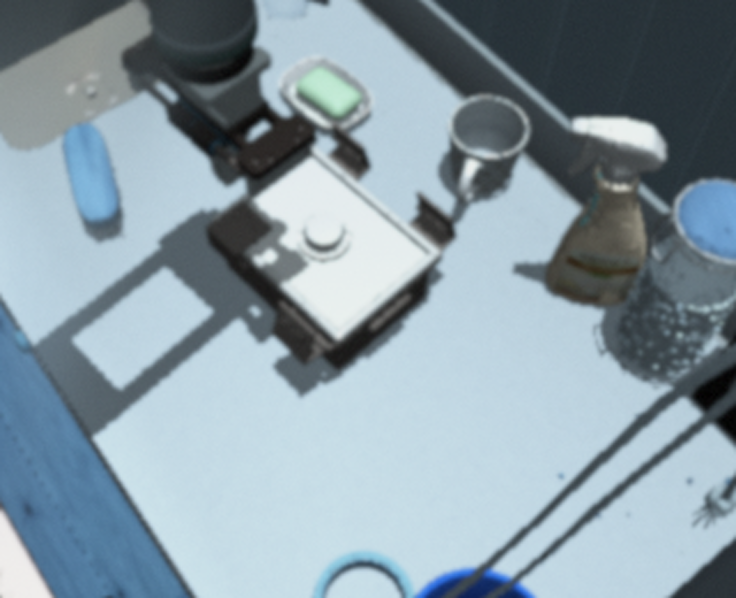

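```bash
python3 - <<'E'
from h import *
P=np.load("sideP.npy").reshape(-1,3)
m=(P[:,0]>.69)&(P[:,0]<.95)&(P[:,1]<.2)&(P[:,1]>-.25)&(P[:,2]>.03)
Q=P[m]
c,s=.9935,.1138
d=Q[:,:2]-[.562,.067]; bx=d@[c,s]; by=d@[-s,c]
for a,b in((.03,.1),(.1,.15),(.15,.2),(.2,.3)):
    k=(Q[:,2]>a)&(Q[:,2]<b)
    for nm,k2 in(("R",k&(by<-.09)),("mid",k&(by>=-.09))):
        if k2.any(): print(a,nm,k2.sum(),"bx min",bx[k2].min().round(3),"by",by[k2].min().round(3),by[k2].max().round(3), "by max for bx<.22",by[k2&(bx<.23)].max(initial=-9).round(3))
E
```

```text
0.03 R 1624 bx min 0.163 by -0.35 -0.09 by max for bx<.22 -0.159
0.03 mid 1842 bx min 0.169 by -0.09 0.097 by max for bx<.22 0.028
0.1 R 1431 bx min 0.162 by -0.352 -0.09 by max for bx<.22 -0.165
0.1 mid 873 bx min 0.241 by -0.09 0.097 by max for bx<.22 -9.0
0.15 R 1955 bx min 0.166 by -0.352 -0.09 by max for bx<.22 -0.174
0.15 mid 840 bx min 0.312 by -0.09 0.095 by max for bx<.22 -9.0
0.2 R 6100 bx min 0.162 by -0.352 -0.09 by max for bx<.22 -0.144
0.2 mid 1986 bx min 0.311 by -0.09 0.096 by max for bx<.22 -9.0
```

move_arm(
  deltas=[-0.05,-0.03,0,0,0,0.05,0,-0.1,-0.06,0,0,0,0.17,0,-0.15,-0.09,0,0,0,0.17,0,-0.191,-0.12,0,0,0,0.17,0,-0.191,-0.12,0,0,0,0.17,0,-0.191,-0.12,0.04,0,0,0.17,0,-0.191,-0.12,0.075,0,0,0.17,0,-0.191,-0.12,0.075,0,0,0.17,0,-0.191,-0.12,0.075,0,0,0.17,0],
)

```text
t: 5.9
tool_pos: [0.6934, 0.0276, 0.1356]
orientation: [0.087, 3.14, 0.0]
force: [0.4, 0.3, 0.7]
opening: 0.0002
gripper_force: 0.0
```

```bash
python3 - <<'E'
from h import *
from scipy.spatial.transform import Rotation as R
s=robot.read_state();d=s["tool_pos"][:2]-[.562,.067]
print(d@[.9935,.1138],d@[-.1138,.9935],s["tool_pos"],s["force"]); print(R.from_rotvec(s["orientation"]).as_matrix().round(3))
E
```

```text
0.12606818763964364 -0.05405930755951031 [0.69340165 0.02763835 0.13561662] [0.42991237 0.26569984 0.66711584]
[[-0.998  0.055  0.001]
 [ 0.055  0.998  0.   ]
 [-0.001  0.    -1.   ]]
```

move_arm(
  deltas=[0.008,-0.001,-0.002,0,0,0,0,0.015,-0.0025,-0.002,0,0,0,0,0.022,-0.004,-0.002,0,0,0,0,0.029,-0.005,-0.002,0,0,0,0,0.036,-0.006,-0.002,0,0,0,0,0.042,-0.007,-0.002,0,0,0,0,0.047,-0.008,0.001,0,0,0,0,0.052,-0.009,0.004,0,0,0,0,0.056,-0.0095,0.008,0,0,0,0,0.059,-0.01,0.0115,0,0,0,0,0.059,-0.01,0.0145,0,0,0,0,0.059,-0.01,0.0145,0,0,0,0],
)

```text
t: 7.4
tool_pos: [0.6346, 0.0207, 0.124]
orientation: [0.087, 3.138, 0.0]
force: [-10.7, 1.0, 23.8]
opening: 0.0008
gripper_force: 11.7
```

move_arm(
  deltas=[0,0,-0.06,0,0,0,0,0,0,-0.09,0,0,0,0,0.08,0,-0.09,0,0,-0.17,0],
)

```text
t: 7.78
tool_pos: [0.5752, 0.0236, 0.2126]
orientation: [-0.183, 3.131, -0.001]
force: [-0.9, -0.4, 1.7]
opening: 0.0001
gripper_force: 0.0
```

```bash
python3 look.py 2; python3 - <<'E'
from h import *
s=robot.read_state();d=s["tool_pos"][:2]-[.562,.067]
print(d@[.9935,.1138],d@[-.1138,.9935])
E
```

```text
1496 ((558.6288452148438, 68.47648620605469), (155.9592742919922, 206.27867126464844), 9.696661949157715)
959 ((558.6288452148438, 68.47648620605469), (155.9592742919922, 206.27867126464844), 9.696661949157715)
[0.55773099 0.0633324  0.118     ]
7.875 [0.56412428 0.0247356  0.20582155] [0.24883533 0.17777689 0.23077324]
-0.002699214594815748 -0.042231428764593765
```

View pics/s2.png

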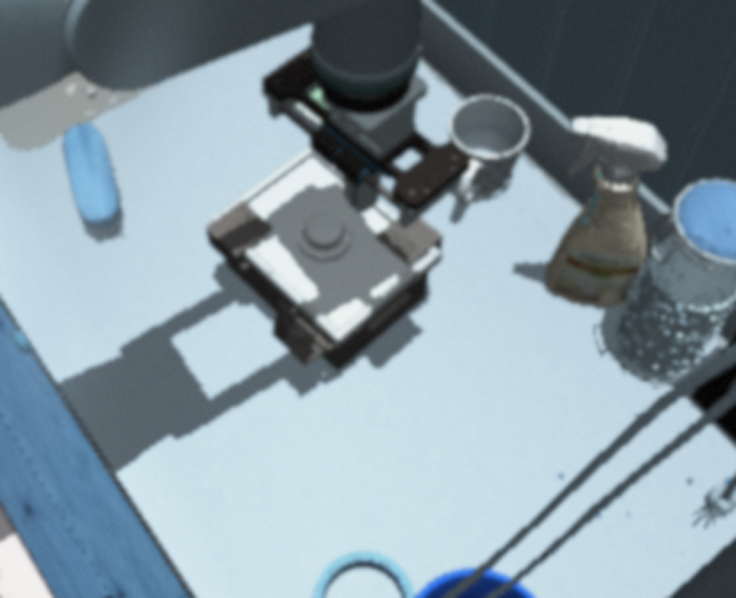

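Both diagonal clips, near left and far right, now lie flat on the rim at (240,225) and (412,235), and the box has not moved. Near right is next.

move_arm(
  deltas=[0.04,-0.01,0,0,0,0,0,0.08,-0.023,0,0,0,0,0,0.127,-0.023,0,0,0,0,0,0.127,-0.023,0,0,0,0,0,0.127,-0.023,0.04,0,0,0,0,0.127,-0.023,0.068,0,0,0,0,0.127,-0.023,0.068,0,0,0,0,0.127,-0.023,0.068,0,0,0,0],
)

```text
t: 8.88
tool_pos: [0.449, -0.0133, 0.1433]
orientation: [-0.179, 3.135, -0.0]
force: [0.9, 0.1, 0.2]
opening: 0.0004
gripper_force: 0.0
```

```bash
python3 - <<'E'
from h import *
s=robot.read_state();d=s["tool_pos"][:2]-[.562,.067]
print(d@[.9935,.1138],d@[-.1138,.9935],s["tool_pos"],s["orientation"])
E
```

```text
-0.1214121039762463 -0.06690784258084626 [ 0.44899036 -0.01329023  0.1433042 ] [-1.79125643e-01  3.13530546e+00 -3.50300348e-04]
```

move_arm(
  deltas=[-0.006,0.002,0.005,0,0,0,0,-0.013,0.002,0.005,0,0,0,0,-0.02,0.002,0.005,0,0,0,0,-0.027,0.002,0.005,0,0,0,0,-0.034,0.002,0.005,0,0,0,0,-0.04,0.002,0.006,0,0,0,0,-0.046,0.002,0.009,0,0,0,0,-0.051,0.002,0.013,0,0,0,0,-0.055,0.002,0.017,0,0,0,0,-0.057,0.002,0.02,0,0,0,0,-0.057,0.002,0.021,0,0,0,0,-0.057,0.002,0.021,0,0,0,0],
)

```text
t: 10.38
tool_pos: [0.5044, -0.0049, 0.1238]
orientation: [0.179, -3.136, 0.001]
force: [-14.3, 0.3, 26.4]
opening: 0.0003
gripper_force: 13.5
```

move_arm(
  deltas=[0,0,-0.06,0,0,0,0,0,0,-0.08,0,0,0,0,0,0,-0.08,0,0,0,0],
)

```text
t: 10.75
tool_pos: [0.5056, -0.0049, 0.2028]
orientation: [-0.179, 3.133, -0.001]
force: [0.8, -0.2, -0.2]
opening: 0.0004
gripper_force: 0.0
```

```bash
python3 look.py 3; python3 - <<'E'
from h import *
s=robot.read_state();d=s["tool_pos"][:2]-[.562,.067]
print(d@[.9935,.1138],d@[-.1138,.9935])
E
```

```text
539 ((567.9927368164062, 71.2054214477539), (128.3990478515625, 230.47129821777344), 22.55072593688965)
364 ((567.9927368164062, 71.2054214477539), (128.3990478515625, 230.47129821777344), 22.55072593688965)
10.85 [ 0.50379108 -0.00471807  0.19965853] [ 0.07390989  0.1242172  -0.83870334]
-0.06599207668249465 -0.06462772343044672
```

View pics/s3.png

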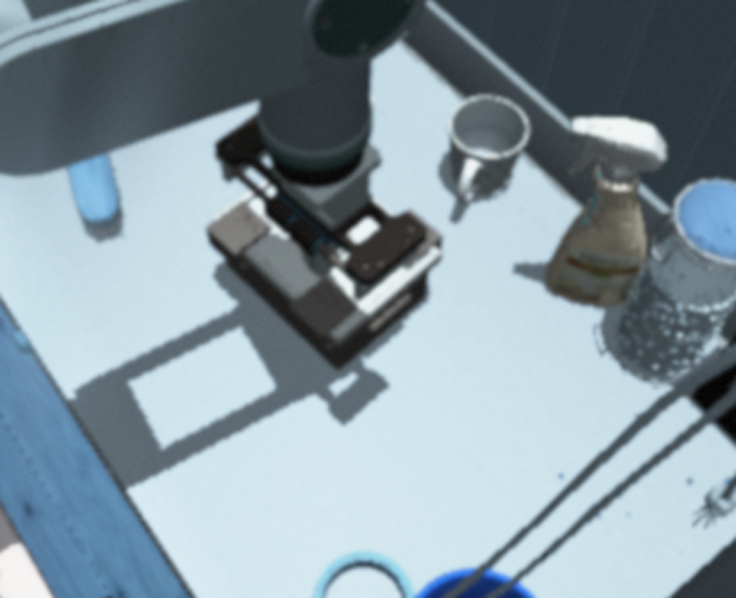

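Near right is shut, with its flap flat at (325,310). Far left is the last clip.

move_arm(
  deltas=[-0.045,0.03,0,0,0,0,0,-0.095,0.065,0,0,0,0,0,-0.145,0.097,0,0,0,0,0,-0.194,0.13,0,0,0,0,0,-0.194,0.13,0,0,0,0,0,-0.194,0.13,0.03,0,0,0,0,-0.194,0.13,0.062,0,0,0,0,-0.194,0.13,0.062,0,0,0,0,-0.194,0.13,0.062,0,0,0,0],
)

```text
t: 11.98
tool_pos: [0.6821, 0.146, 0.1398]
orientation: [-0.179, 3.136, -0.0]
force: [0.5, -0.1, -0.1]
opening: 0.0002
gripper_force: 0.0
```

```bash
python3 - <<'E'
from h import *
s=robot.read_state();d=s["tool_pos"][:2]-[.562,.067]
print(d@[.9935,.1138],d@[-.1138,.9935],s["tool_pos"],s["orientation"],s["force"])
E
```

```text
0.1283374291371712 0.06485454941313197 [0.68212367 0.14603837 0.13978473] [-1.78635741e-01  3.13648289e+00 -1.69471864e-04] [ 0.46851038 -0.12736036 -0.08722865]
```

move_arm(
  deltas=[0.011,0,0.002,0,0,0,0,0.018,0,0.002,0,0,0,0,0.025,0,0.002,0,0,0,0,0.032,0,0.002,0,0,0,0,0.039,0,0.002,0,0,0,0,0.046,0,0.003,0,0,0,0,0.052,0,0.006,0,0,0,0,0.057,0,0.009,0,0,0,0,0.061,0,0.013,0,0,0,0,0.063,0,0.016,0,0,0,0,0.063,0,0.017,0,0,0,0,0.063,0,0.017,0,0,0,0],
)

```text
t: 13.48
tool_pos: [0.6202, 0.1394, 0.1242]
orientation: [-0.179, 3.135, 0.0]
force: [-6.3, -1.1, 12.8]
opening: 0.0006
gripper_force: 6.4
```

move_arm(
  deltas=[0,0,-0.06,0,0,0,0,0,0,-0.08,0,0,0,0,0.06,0.1,-0.08,0,0,0,0,0.12,0.2,-0.08,0,0,0,0,0.12,0.2,-0.08,0,0,0,0,0.12,0.2,-0.08,0,0,0,0],
)

```text
t: 14.22
tool_pos: [0.4758, 0.3261, 0.2016]
orientation: [0.181, -3.136, -0.0]
force: [-0.3, -0.3, 0.4]
opening: 0.0007
gripper_force: 0.0
```

```bash
python3 look.py 4; python3 - <<'E'
from h import *
s=robot.read_state();d=s["tool_pos"][:2]-[.562,.067]
print(d@[.9935,.1138],d@[-.1138,.9935])
im,d=robot.read_camera("top");P=cloud("top",d)
for r in robot.recognise("top","plunger_top")[:1]: print(atz("top",r["uv"],.118),r)
m=(P[...,2]>.1145)&(P[...,2]<.125)&(np.hypot(P[...,0]-.561,P[...,1]-.067)<.032);print(m.sum(),P[m].mean(0),P[m].min(0),P[m].max(0))
E
```

```text
2658 ((562.69921875, 69.39883422851562), (149.13345336914062, 201.85365295410156), 7.167808532714844)
1587 ((562.69921875, 69.39883422851562), (149.13345336914062, 201.85365295410156), 7.167808532714844)
[0.56158072 0.0697737  0.118     ]
14.325 [0.47472603 0.32769037 0.2016519 ] [ 0.43897536 -0.58456779  0.15523257]
-0.05704012696870352 0.2689276648666233
[0.56083873 0.06739275 0.118     ] {'uv': [273.7, 219.3], 'confidence': 0.55}
166 [0.56326787 0.06679407 0.11846409] [0.54387665 0.04843711 0.11458466] [0.581761   0.0849895  0.12439074]
```

View pics/s4.png

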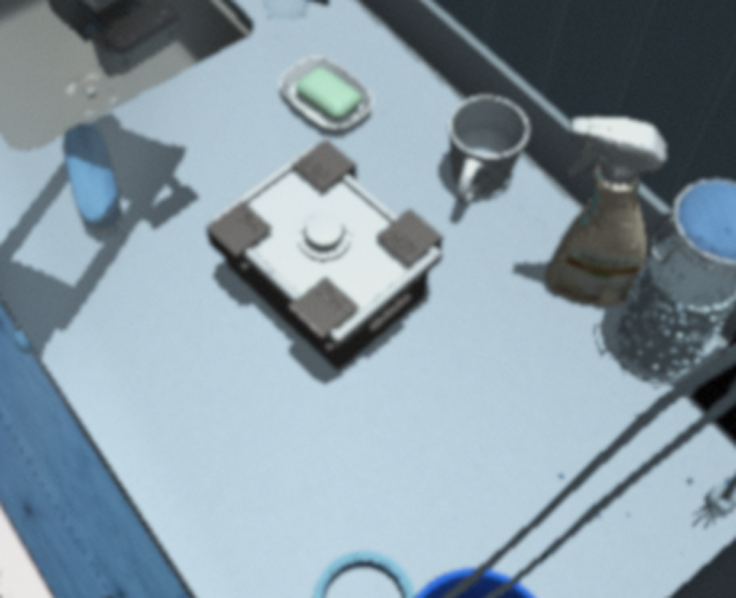

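All four clips are flat at (240,225), (325,165), (410,238) and (323,305), and the box is in place. The plunger is at (0.5625, 0.067), so I'll move over it.

move_arm(
  deltas=[-0.014,-0.06,0,0,0,0,0,-0.028,-0.12,0,0,0,0,0,-0.042,-0.18,0,0,0,0,0,-0.057,-0.24,0,0,0,0,0,-0.057,-0.269,0,0,0,0,0,-0.057,-0.269,0.03,0,0,0,0,-0.057,-0.269,0.06,0,0,0,0,-0.057,-0.269,0.06,0,0,0,0,-0.057,-0.269,0.06,0,0,0,0,-0.057,-0.269,0.06,0,0,0,0],
)

```text
t: 15.68
tool_pos: [0.5662, 0.0634, 0.144]
orientation: [-0.179, 3.134, -0.0]
force: [1.0, 0.0, 0.6]
opening: 0.0003
gripper_force: 0.0
```

move_arm(
  deltas=[0.003,0.004,0.005,0,0,0,0,0.003,0.004,0.01,0,0,0,0,0.003,0.004,0.014,0,0,0,0,0.003,0.004,0.018,0,0,0,0,0.003,0.004,0.021,0,0,0,0,0.003,0.004,0.023,0,0,0,0,0.003,0.004,0.025,0,0,0,0,0.003,0.004,0.026,0,0,0,0,0.003,0.004,0.026,0,0,0,0],
)

```text
t: 16.8
tool_pos: [0.5616, 0.0675, 0.119]
orientation: [-0.18, 3.136, 0.0]
force: [-14.7, 0.8, 25.5]
opening: 0.0007
gripper_force: 12.6
```

The wrist reads 25 N at tip height 0.108, so the plunger is bottomed. I'll lift off and retreat.

move_arm(
  deltas=[0,0,-0.02,0,0,0,0,0,0,-0.06,0,0,0,0,0,0,-0.09,0,0,0,0,0.05,0.06,-0.09,0,0,0,0,0.07,0.12,-0.09,0,0,0,0,0.09,0.18,-0.09,0,0,0,0,0.1,0.24,-0.09,0,0,0,0,0.1,0.25,-0.09,0,0,0,0,0.1,0.25,-0.09,0,0,0,0],
)

```text
t: 17.92
tool_pos: [0.4331, 0.3056, 0.206]
orientation: [-0.184, 3.136, -0.0]
force: [1.4, 0.3, -0.0]
opening: 0.0005
gripper_force: 0.0
```

```bash
python3 look.py 5; python3 - <<'E'
from h import *
im,d=robot.read_camera("side");P=cloud("side",d)
m=(P[...,2]>.1)&(np.hypot(P[...,0]-.561,P[...,1]-.067)<.015);print(np.median(P[m],0))
E
```

```text
2661 ((562.660400390625, 69.35189819335938), (148.78628540039062, 201.8383331298828), 6.748678684234619)
1556 ((562.660400390625, 69.35189819335938), (148.78628540039062, 201.8383331298828), 6.748678684234619)
[0.56579676 0.06662343 0.118     ]
18.025 [0.43395052 0.30367957 0.20596457] [ 0.72631503 -0.19831271  0.82984744]
[0.55986209 0.06700148 0.11986187]
```

View pics/s5.png

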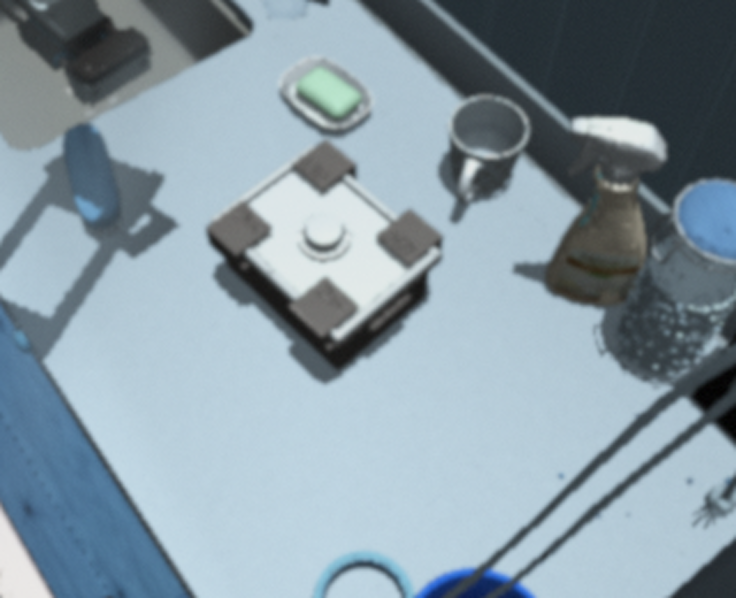

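All four clips are shut, the plunger is up again at (324,232), and the things around the box are where they were.

```bash
python3 -c "
from plant import robot
print(robot.close_job())"
```

```text
the job is handed in; nothing more can be done
None
```

I handed the job in at about 18 s: all four clips are shut in opposite-corner order (near left, far right, near right, far left), the vent plunger was pressed until it bottomed and is back up, and the box and the things around it are where they were.

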